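# Turn the red-footed parts dish mouth-up

## Task

Spraying is over: pick up the upside-down steel parts dish with the red foot, turn it over and leave it standing mouth-up on its red foot, with the foot fully on the green mat, ready for screws. Rest its rim on the mat before letting go rather than dropping it, and leave the black-footed dish where it is.

Things in the scene. Friction and masses are not known exactly. Their poses are not given: they have to be found in the camera images.
- dish_red_center (a point): Centre (on the axis, 25 mm from either end) of the loose steel parts dish with the RED foot: 50 mm tall, 0.3 to 0.46 kg. z axis: from foot to mouth; straight down at the start (rim on the bench, foot on top). Outside: foot 56 mm across for 20 mm; the bowl flares from 60 mm across at 18 mm from the underside to 96 mm at 24 mm and 150 mm at the rim, its wall 3 mm thick.
- dish_red_foot (a point): Centre of the flat underside of the same dish's solid red foot; same axes. The foot is heavy: stood on its rim edge, axis level or mouth a little higher, the dish falls back onto its foot once the fingers draw away; its centre ends 20 to 60 mm from that edge, up to 40 mm sideways. So a quarter turn will do: grip the foot leaning 45 degrees one way, set down leaning 45 degrees the other.
- dish_black_center (a point): Centre of a like dish with a BLACK foot, same sizes and axes, also mouth-down on the bench: a bystander. The two dishes stand left and right of the mat, either way round.
- mat: Green square mat, 240 x 240 mm, 3 mm thick, fixed flat on the bench between the two dishes. Origin at the centre of its underside (bench height), x and y along its sides, z up.
Mind the look-alikes: they are no part of the job. Leave any purple look-alike of the part that bears dish_red_center alone.

How it is judged:
By the outcome, as a careful person would: the job done as asked, in the order asked, and still so for the second after the job is handed in, with the robot touching nothing.
It also fails if it takes over 40 s, if anything falls off the work surface, if the arm or the gripper's body presses on something with over 40 N, if the wrist force passes 120 N, or if a joint passes its speed limit or range.

## Robot

A 7-joint arm with a two-finger parallel gripper is mounted at the origin on the work surface. World frame = base frame: x ahead of the robot, y to its left, z up, the work surface at z = 0. Lengths are in m, angles in rad, forces in N, time in s.
With the tool pointing down it reaches from about 0.425 to 0.8 m from the base axis. Payload 8.3 kg.
Tool frame: the origin (TCP) lies midway between the tips of the shut fingers; the grasp point (between the pads) lies 19 mm behind it (env.grip_point_offset is the distance from the TCP to the grasp point, in m); z points along the fingers, y is the direction in which the jaws open and shut (so a half turn about z gives the same grasp; the last joint's range is limited). The gripper opens to 85 mm and grips with 20 to 120 N. Pads are 22 mm wide; open, the fingers measure 114 mm over their backs; the gripper's body (76 mm by 85 mm) begins 54 mm behind the grasp point. The pads swing forward as they close: fully open they stand 13 mm farther back than shut.
Start: joints at [-1.275, 0.383, 0.016, 1.37, -0.006, 1.388, -0.046], TCP at [0.219, 0.585, 0.231] pointing down, gripper open.
Joint ranges: [-2.95, 2.95], [-0.25, 2.06], [-1.52, 1.56], [0.18, 2.33], [-1.44, 4.58], [0.02, 2.06], [-3.01, 3.01]. Speed limits (rad/s): [2.39, 2.39, 3.01, 3.01, 3.14, 3.14, 3.14].

## Interface

Orientations are given as a unit quaternion [w, x, y, z].
In Python, from bench import monitor, cams, hand_in, finder, env gives the robot as it stands.
- The arm moves only by the tool apply_moves, never from a script. Its arguments are lists of equal length, an entry for each row: "delta_rot": the turn, a rotation vector about the world's x, y, z in rad, a list of three; "dp": the shift along the world's x, y, z in cm, a list of three; "grip": the closure, from -1 (fully open) to 1 (shut). A call has 1 to 8 rows; each row shifts and turns the commanded pose from where the row before left it; what a row does not reach is not made up. A row lasts 1/12 s, in which the tool goes at most 41.7 mm and 7.16 degrees, less where a joint would pass 70% of its speed; a pose out of reach is approached as far as the arm can. A call with a gripper value outside its range is refused whole. The fingers move at their own pace and stop on an object; "newtons" is the grip in N (left out, the last holds). Time passes only in rows, so rows that do not move let the fingers close. It gives the time, the measured TCP pose, the force and the opening at its end, in the units of the state.
- monitor.state(): the state, without advancing time (a new reading comes with each control period).
- cams.camera(name): name is "scene" or "side" or "wrist"; returns a dict with "color" (420x560x3 uint8, red, green, blue), "fx", "fy", "cx", "cy" (pixels), "extrinsics" (4x4, takes a point from world to camera coordinates). Camera axes: x right, y down, z forward; pixel columns grow to the right and rows downward; lengths in m; the calibration is good to about 2 mm. A picture is of the moment at which its call begins. There is no depth.
- hand_in(): hands the job in, once; it reports no verdict.
Trained networks look in a picture, given as the dict that the camera call returned (one of the last four; its "shot" number tells which), for a name from the list of things; names that differ only in an ending like _2 or _b are one class to them, and where a whole thing is asked for, a point or a joint stands for the part that bears it (a point fixed in the world has none). Each returns a list of dicts, best first, with "confidence" (0 to 1); they miss things now and then, are a little off and sometimes report something else, mostly with a low value. They report only what shows in the picture. A call takes as long as a camera call. They do not tell look-alikes from the thing itself.
- finder.find_in(picture, query): "extent" ([left, top, right, bottom] in pixels, round what is visible of it).
- finder.masks_of(picture, query): "mask" (420x560 bool, what is visible of it) and "extent" ([left, top, right, bottom] in pixels, round what is visible of it).
The state is a dict: "time": time; "q": joint angles; "joint_velocities": joint speeds; "tau": joint torques, N m; "ee_pos": TCP position; "tcp_rot": TCP orientation; "ft_force": force on the tool from outside, world axes, zero at the start; "moment": the same for the moment, N m; "width": finger opening in m.
Only numpy, scipy, OpenCV 4.12 (cv2) and the standard library are available. Lean on these libraries where they do the work, as an engineer would, in place of code of your own. Each camera call takes 0.05 s, during which the arm holds its last target. There are 200 camera calls.

## Working session

There is one attempt and no reset: what is moved stays moved. The work goes in short steps, Python scripts to look and compute and a tool call to move; the robot and the scene stay as the last step left them, time stands still between calls to the robot, and variables do not carry over. Pictures are saved under pics/ and viewed, about 8 in all and at most 12, crops included, and the job is handed in when it is done.

Besides the shell and the picture viewer there is one more tool, called by a JSON object that holds its "fn" and its "kwargs". apply_moves: Moves the arm, as the interface text tells. Its arguments: {"type":"object","properties":{"delta_rot":{"type":"array","items":{"type":"array","items":{"type":"number"}}},"dp":{"type":"array","items":{"type":"array","items":{"type":"number"}}},"grip":{"type":"array","items":{"type":"number"}},"newtons":{"type":"number"}},"required":["delta_rot","dp","grip"]}

```bash
mkdir -p pics; ls
cat > h.py <<'E'
import numpy as np, cv2
from bench import monitor, cams, hand_in, finder, env
def save(p,name,crop=None,s=1):
    im=p["color"][:,:,::-1]
    if crop: im=im[crop[1]:crop[3],crop[0]:crop[2]]
    cv2.imwrite("pics/"+name,cv2.resize(im,None,fx=s,fy=s,interpolation=cv2.INTER_CUBIC))
def onplane(p,u,v,z):
    E=np.array(p["extrinsics"]);R,t=E[:3,:3],E[:3,3]
    d=R.T@np.array([(u-p["cx"])/p["fx"],(v-p["cy"])/p["fy"],1]);o=-R.T@t
    return o+d*(z-o[2])/d[2]
def proj(p,X):
    E=np.array(p["extrinsics"]);c=E[:3,:3]@np.array(X)+E[:3,3]
    return [p["fx"]*c[0]/c[2]+p["cx"],p["fy"]*c[1]/c[2]+p["cy"]]
E
python3 - <<'E'
from h import *
a=cams.camera("scene");b=cams.camera("side")
cv2.imwrite("pics/a.png",cv2.resize(np.hstack([a["color"],b["color"]])[:,:,::-1],None,fx=.714,fy=.714))
save(a,"a1.png",None,1.4)
for n,p in(("scene",a),("side",b)):
    E=np.array(p["extrinsics"]);print(n,"cam at",-E[:3,:3].T@E[:3,3],p["fx"])
    for q in("dish_red_center","mat"):
        for r in finder.masks_of(p,q):
            m=r["mask"];c=p["color"][m]
            ys,xs=np.nonzero(m);print(q,np.round(r["confidence"],2),np.round(r["extent"]),xs.mean().round(),ys.mean().round(),onplane(p,xs.mean(),ys.mean(),.003 if q=="mat" else .025).round(3))
print(monitor.state())
E
```

```text
pics
scene cam at [ 0.92562786 -0.26435854  0.65558577] 398.89299985054635
dish_red_center 0.79 [368. 179. 444. 237.] 404.0 208.0 [0.704 0.238 0.025]
dish_red_center 0.63 [312. 126. 370. 173.] 342.0 151.0 [0.514 0.245 0.025]
mat 0.58 [181. 143. 341. 274.] 258.0 206.0 [0.513 0.016 0.003]
side cam at [ 0.3529749  -0.78654429  0.51942323] 393.71690632445427
dish_red_center 0.63 [279. 160. 326. 189.] 301.0 177.0 [0.684 0.226 0.025]
dish_red_center 0.6 [215. 173. 264. 199.] 238.0 185.0 [0.494 0.228 0.025]
mat 0.65 [202. 196. 322. 267.] 257.0 232.0 [0.5   0.006 0.003]
{'time': 0.3, 'q': array([-1.27486802,  0.38367657,  0.0164024 ,  1.37042356, -0.0062893 ,
        1.38818686, -0.046507  ]), 'joint_velocities': array([-0.00130469, -0.00200985, -0.00084416, -0.00478162,  0.00033583,
       -0.0013395 , -0.00024517]), 'tau': array([-8.37351527e-04, -6.26629829e+01,  8.41458533e-01, -3.71469569e+01,
        1.62796816e-02,  8.02259456e-03,  6.15252020e-05]), 'ee_pos': array([0.21939749, 0.58505362, 0.23096018]), 'tcp_rot': array([-6.46159923e-05,  1.78435022e-01,  9.83951644e-01, -3.16298017e-04]), 'ft_force': array([ 0.04837844,  0.32054705, -0.35548982]), 'moment': array([-0.0157519 , -0.02027673,  0.00675117]), 'width': 0.08552579457101277}
```

View pics/a1.png

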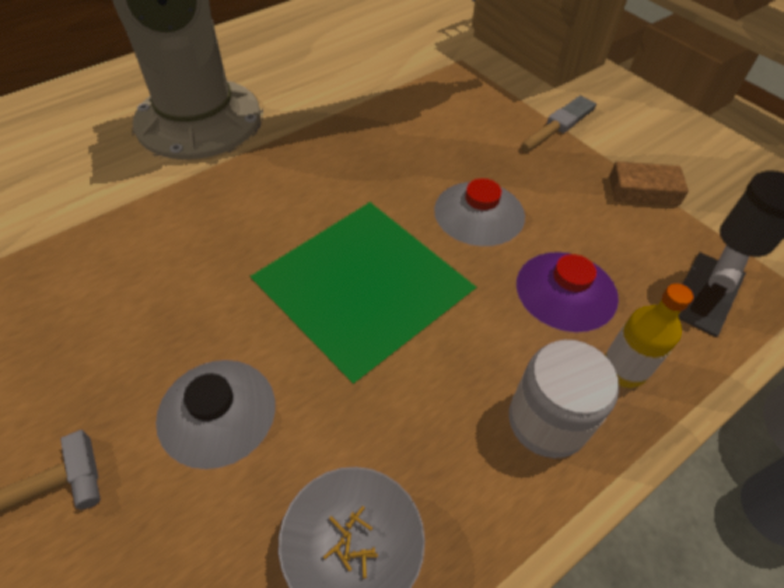

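View pics/a.png

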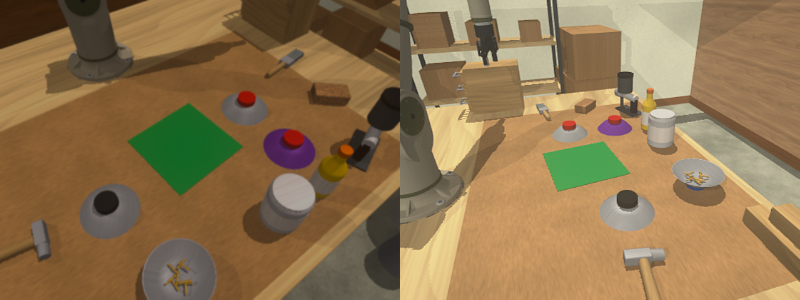

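The candidates, as pixels in the enlarged scene view:
- steel dish with red foot at (483,205), which matches the description
- purple look-alike with red foot at (567,285)
- steel dish with black foot at (210,405)
- screw bowl at (350,540)

Next I measure the chosen foot and the mat.

Run:
```python
from h import *
P={n:cams.camera(n) for n in("scene","side")}
rays=[]
for n,p in P.items():
    hsv=cv2.cvtColor(p["color"],cv2.COLOR_RGB2HSV)
    red=((hsv[...,0]<6)|(hsv[...,0]>174))&(hsv[...,1]>180)&(hsv[...,2]>90)
    N,l,st,c=cv2.connectedComponentsWithStats(red.astype(np.uint8))
    for i in range(1,N):
        if st[i,4]>60:
            print(n,"red",st[i],c[i].round(1)); 
            cnt=cv2.findContours((l==i).astype(np.uint8),0,1)[0][0][:,0]
            w=np.array([onplane(p,u,v,.05)[:2] for u,v in cnt]); print("  centroid@.047",onplane(p,*c[i],.047).round(4),"ranges",w.min(0).round(3),w.max(0).round(3))
    g=((hsv[...,0]>50)&(hsv[...,0]<80)&(hsv[...,1]>150)).astype(np.uint8)
    cnt=max(cv2.findContours(g,0,1)[0],key=cv2.contourArea)[:,0]
    w=np.array([onplane(p,u,v,.003)[:2] for u,v in cnt],np.float32)
    print("mat",cv2.minAreaRect(w))
    for r in finder.masks_of(p,"dish_red_center")+finder.masks_of(p,"dish_black_center"):
        cnt=max(cv2.findContours(r["mask"].astype(np.uint8),0,1)[0],key=cv2.contourArea)[:,0]
        w=np.array([onplane(p,u,v,0)[:2] for u,v in cnt],np.float32)
        print("dish",round(r["confidence"],2),r["extent"],"rim plane x",w[:,0].min(),w[:,0].max(),"y",w[:,1].min(),w[:,1].max())
save(P["scene"],"c.png",(290,110,460,250),4)
```

```text
scene red [333 128  25  17 339] [345.3 136.1]
  centroid@.047 [0.4975 0.2651 0.047 ] ranges [0.473 0.235] [0.527 0.29 ]
scene red [397 182  29  22 482] [411.2 192.6]
  centroid@.047 [0.693  0.2598 0.047 ] ranges [0.666 0.23 ] [0.721 0.285]
mat ((0.5040903091430664, 0.023748427629470825), (0.23709407448768616, 0.2369145154953003), 5.285967826843262)
dish 0.87 [310.1, 126.7, 372.1, 172.4] rim plane x 0.4221897 0.5717111 y 0.19167142 0.33924887
dish 0.72 [369.3, 179.9, 440.0, 235.5] rim plane x 0.6163561 0.7661148 y 0.18531142 0.3355194
dish 0.88 [109.6, 257.0, 197.1, 336.5] rim plane x 0.48688686 0.6357441 y -0.31867597 -0.17051253
side red [292 162  18   7 100] [300.4 164.8]
  centroid@.047 [0.694  0.2653 0.047 ] ranges [0.664 0.232] [0.718 0.284]
side red [228 169  18  12 135] [236.  173.4]
  centroid@.047 [0.4965 0.264  0.047 ] ranges [0.47 0.21] [0.524 0.29 ]
mat ((0.37813183665275574, 0.12677016854286194), (0.005266513675451279, 0.0025812024250626564), 84.57209777832031)
dish 0.84 [276.3, 158.2, 326.0, 190.5] rim plane x 0.6223421 0.7675547 y 0.189141 0.40005833
dish 0.8 [214.9, 169.9, 263.7, 199.0] rim plane x 0.42666158 0.5739554 y 0.1926187 0.4046767
dish 0.57 [279.8, 266.1, 357.5, 323.6] rim plane x 0.48866662 0.63961834 y -0.31847835 -0.15744038
dish 0.52 [215.6, 169.9, 263.4, 200.0] rim plane x 0.42666158 0.5742249 y 0.19243948 0.4057263
```

View pics/c.png

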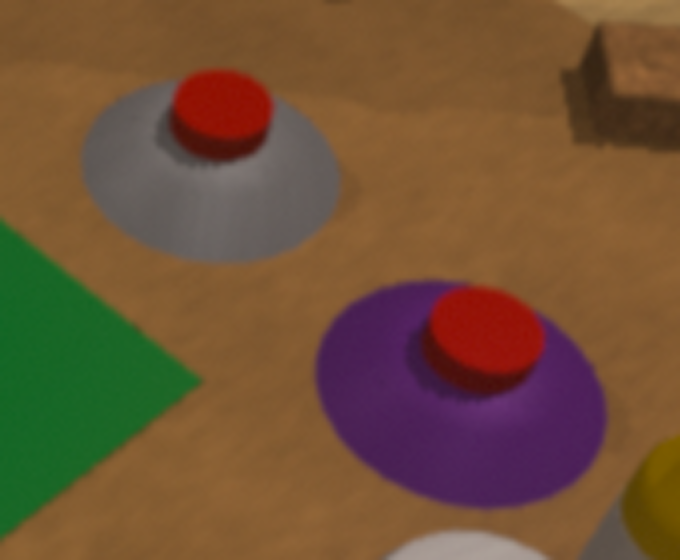

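{"fn": "apply_moves", "kwargs": {"delta_rot": [[0,0,-0.12],[0,0,-0.12],[0,0,-0.12],[0,0,-0.12],[0,0,-0.12],[0,0,-0.12],[0,0,-0.12],[0,0,-0.12]], "dp": [[1.7,-2.2,0],[1.7,-2.2,0],[1.7,-2.2,0],[1.7,-2.2,0],[1.7,-2.2,0],[1.7,-2.2,0],[1.7,-2.2,0],[1.7,-2.2,0]], "grip": [-0.6,-0.6,-0.6,-0.6,-0.6,-0.6,-0.6,-0.6], "newtons": 100}}

```text
time: 1.27
ee_pos: [0.3561, 0.4081, 0.2315]
tcp_rot: [-0.0, 0.615, 0.789, 0.0]
ft_force: [0.8, 0.2, -0.3]
width: 0.0684
```

{"fn": "apply_moves", "kwargs": {"delta_rot": [[0,0,-0.12],[0,0,-0.12],[0.112,0,0],[0.112,0,0],[0.112,0,0],[0.112,0,0],[0.112,0,0],[0.112,0,0]], "dp": [[1.7,-2.3,-1],[1.7,-2.3,-1],[1.7,-2.3,-1],[1.7,-2.3,-1],[1.7,-2.3,-1],[1.7,-2.3,-1],[1.7,-2.3,-1],[1.7,-2.3,-1]], "grip": [-0.6,-0.6,-0.6,-0.6,-0.6,-0.6,-0.6,-0.6]}}

```text
time: 1.93
ee_pos: [0.4777, 0.2424, 0.1585]
tcp_rot: [-0.208, 0.671, 0.682, 0.204]
ft_force: [0.4, 0.7, -0.1]
width: 0.0683
```

{"fn": "apply_moves", "kwargs": {"delta_rot": [[0.112,0,0],[0,0,0],[0,0,0]], "dp": [[0,0,0],[0,0,0],[0,0,0]], "grip": [-0.6,-0.6,-0.6]}}

```text
time: 2.18
ee_pos: [0.4764, 0.2413, 0.1559]
tcp_rot: [-0.245, 0.661, 0.669, 0.237]
ft_force: [-0.3, -1.0, -0.5]
width: 0.0683
```

Run:
```python
from h import *
from scipy.spatial.transform import Rotation as R
s=monitor.state();print({k:np.round(s[k],3) for k in("time","q","ee_pos","ft_force","width")})
print(R.from_quat(np.array(s["tcp_rot"])[[1,2,3,0]]).as_matrix().round(3)); print([x for x in dir(env) if x[0]!="_"],env.grip_point_offset)
p=cams.camera("scene");q=cams.camera("side")
cv2.imwrite("pics/d.png",np.hstack([cv2.resize(p["color"][60:260,230:430],(400,400)),cv2.resize(q["color"][60:260,160:360],(400,400))])[:,:,::-1])
```

```text
{'time': np.float64(2.183), 'q': array([-0.512,  0.239,  0.48 ,  1.971, -0.911,  1.148,  0.444]), 'ee_pos': array([0.476, 0.241, 0.156]), 'ft_force': array([-0.279, -0.993, -0.459]), 'width': np.float64(0.068)}
[[-0.006  1.    -0.014]
 [ 0.768  0.014  0.64 ]
 [ 0.64  -0.007 -0.768]]
['PlanningError', 'grip_point_offset'] 0.0187
```

View pics/d.png

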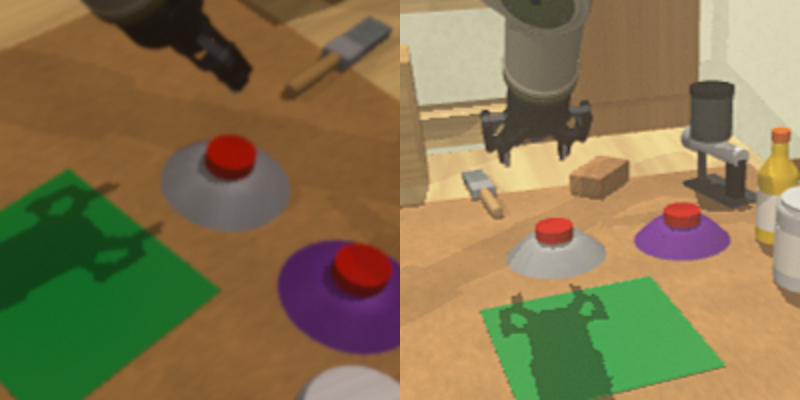

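The picture shows the gripper leaning, with the jaws along x, above and short of the red-footed steel dish (left panel foot at (231,155)). It's clear of everything.

{"fn": "apply_moves", "kwargs": {"delta_rot": [[0.03,0,0],[0.03,0,0],[0.03,0,0],[0,0,0],[0,0,0]], "dp": [[0.7,-0.7,-1.5],[0.7,-0.7,-1.5],[0.7,-0.7,-1.5],[0,0,-1.4],[0,0,0]], "grip": [-0.6,-0.6,-0.6,-0.6,-0.6]}}

```text
time: 2.7
ee_pos: [0.4956, 0.2238, 0.096]
tcp_rot: [-0.275, 0.647, 0.66, 0.266]
ft_force: [-1.0, 0.2, -0.8]
width: 0.0681
```

Run:
```python
from h import *
from scipy.spatial.transform import Rotation as R
s=monitor.state();print({k:np.round(s[k],3) for k in("time","q","ee_pos","ft_force","width")})
M=R.from_quat(np.array(s["tcp_rot"])[[1,2,3,0]]).as_matrix();print(M.round(3))
p=cams.camera("wrist");save(p,"e.png",None,1)
print(proj(p,[.497,.265,.05]),"foot top; tcp",proj(p,s["ee_pos"]))
hsv=cv2.cvtColor(p["color"],cv2.COLOR_RGB2HSV)
red=((hsv[...,0]<6)|(hsv[...,0]>174))&(hsv[...,1]>180)&(hsv[...,2]>90)
N,l,st,c=cv2.connectedComponentsWithStats(red.astype(np.uint8))
for i in range(1,N):
    if st[i,4]>60: print(st[i],c[i],onplane(p,*c[i],.05))
```

```text
{'time': np.float64(2.7), 'q': array([-0.391,  0.42 ,  0.462,  1.973, -1.085,  1.194,  0.712]), 'ee_pos': array([0.496, 0.224, 0.096]), 'ft_force': array([-1.029,  0.172, -0.806]), 'width': np.float64(0.068)}
[[-0.012  1.    -0.02 ]
 [ 0.707  0.022  0.707]
 [ 0.707 -0.006 -0.707]]
[np.float64(278.05542882483763), np.float64(233.98235265592734)] foot top; tcp [np.float64(273.6978608512237), np.float64(279.06051476972414)]
[ 237  201   90   92 6209] [280.79561926 245.4698019 ] [0.49875865 0.25764355 0.05      ]
```

View pics/e.png

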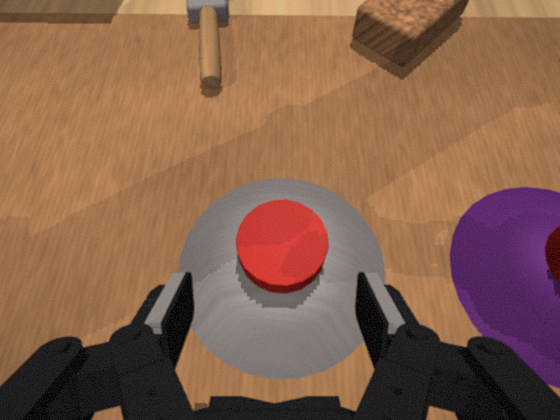

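The wrist view shows the red foot centred between the open jaws (column 282). I advance along the tool axis, stopping short for a check.

{"fn": "apply_moves", "kwargs": {"delta_rot": [[0,0,0],[0,0,0],[0,0,0],[0,0,0],[0,0,0],[0,0,0],[0,0,0]], "dp": [[0.1,1,-1],[0.1,1,-1],[0,1,-1],[0,0.8,-0.8],[0,0.6,-0.6],[0,0.3,-0.4],[0,0,0]], "grip": [-0.6,-0.6,-0.6,-0.6,-0.6,-0.6,-0.6]}}

```text
time: 3.33
ee_pos: [0.4983, 0.2703, 0.049]
tcp_rot: [-0.275, 0.647, 0.659, 0.267]
ft_force: [-0.9, -0.6, -1.0]
width: 0.0683
```

Run:
```python
from h import *
s=monitor.state();print(s["ee_pos"],s["ft_force"])
p=cams.camera("scene");q=cams.camera("side");w=cams.camera("wrist")
cv2.imwrite("pics/f.png",np.hstack([cv2.resize(p["color"][90:190,290:390],(400,400),interpolation=2),cv2.resize(w["color"][140:420,140:420],(400,400))])[:,:,::-1])
```

```text
[0.49828041 0.27032916 0.04901202] [-0.85067911 -0.64497194 -0.99680553]
```

View pics/f.png

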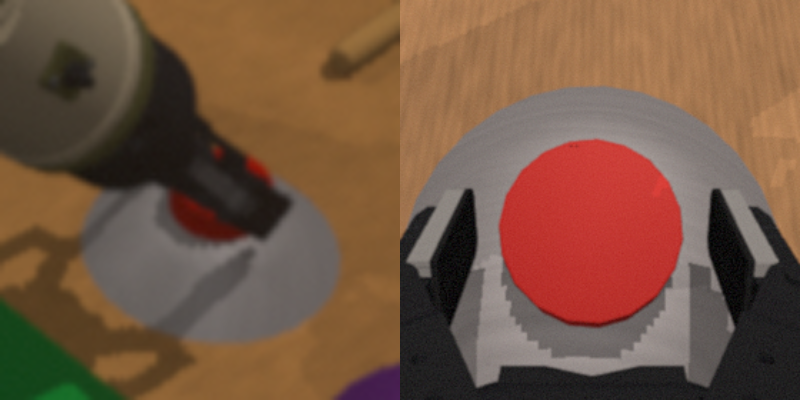

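Foot at column 591 sits midway between the pads (475 and 708). I go down the last millimetres and check the force.

{"fn": "apply_moves", "kwargs": {"delta_rot": [[0,0,0],[0,0,0],[0,0,0],[0,0,0]], "dp": [[0,0.2,-0.3],[0,0.2,-0.3],[0,0.1,-0.2],[0,0,0]], "grip": [-0.6,-0.6,-0.6,-0.6]}}

```text
time: 3.82
ee_pos: [0.4989, 0.2745, 0.0416]
tcp_rot: [-0.275, 0.647, 0.659, 0.268]
ft_force: [0.1, -0.1, -0.2]
width: 0.0681
```

{"fn": "apply_moves", "kwargs": {"delta_rot": [[0,0,0],[0,0,0],[0,0,0],[0,0,0]], "dp": [[0,0,0],[0,0,0],[0,0,0],[0,0,0]], "grip": [-0.3,0,1,1], "newtons": 100}}

```text
time: 4.15
ee_pos: [0.4994, 0.2741, 0.0427]
tcp_rot: [-0.275, 0.647, 0.659, 0.268]
ft_force: [-3.1, -2.1, 5.7]
width: 0.0521
```

{"fn": "apply_moves", "kwargs": {"delta_rot": [[0,0,0],[0,0,0],[0,0,0],[0,0,0],[0,0,0],[0,0,0]], "dp": [[0,0,0],[0,0,0.5],[0,0,1.5],[0,0,2],[0,0,2],[0,0,0]], "grip": [1,1,1,1,1,1]}}

```text
time: 4.65
ee_pos: [0.501, 0.2743, 0.1055]
tcp_rot: [-0.273, 0.647, 0.659, 0.27]
ft_force: [1.5, -0.6, -3.5]
width: 0.0519
```

Run:
```python
from h import *
p=cams.camera("scene");q=cams.camera("side")
cv2.imwrite("pics/g.png",np.hstack([cv2.resize(p["color"][70:210,250:390],(400,400),interpolation=2),cv2.resize(q["color"][80:220,160:300],(400,400))])[:,:,::-1])
```

```text
(no output)
```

View pics/g.png

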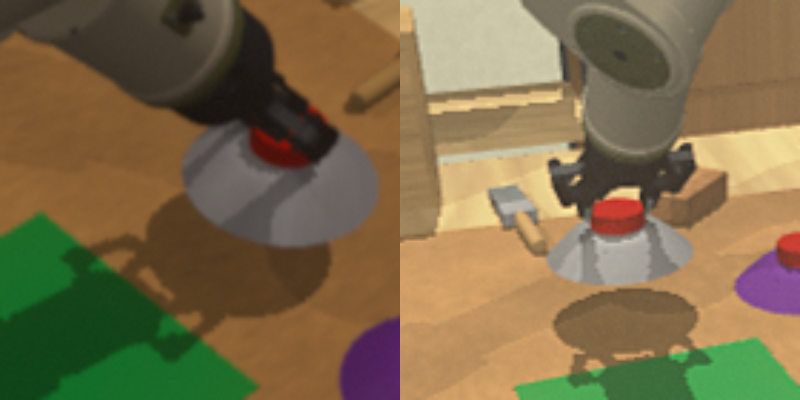

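The dish hangs from the foot, held (about 3.5 N, opening 52 mm). Next comes lift, quarter turn about x, and transfer to above the mat.

{"fn": "apply_moves", "kwargs": {"delta_rot": [[0,0,0],[-0.05,0,0],[-0.08,0,0],[-0.1,0,0],[-0.1,0,0],[-0.1,0,0],[-0.1,0,0],[-0.1,0,0]], "dp": [[0,0,1.5],[0,-0.8,2],[0,-1.2,2],[0,-1.6,2],[0,-1.6,1],[0,-1.6,0],[0,-1.6,0],[0,-1.6,0]], "grip": [1,1,1,1,1,1,1,1]}}

```text
time: 5.42
ee_pos: [0.499, 0.1733, 0.1865]
tcp_rot: [-0.059, 0.701, 0.709, 0.049]
ft_force: [-0.1, 0.6, -3.9]
width: 0.0522
```

{"fn": "apply_moves", "kwargs": {"delta_rot": [[-0.1,0,0],[-0.1,0,0],[-0.1,0,0],[-0.1,0,0],[-0.1,0,0],[-0.1,0,0],[-0.1,0,0],[-0.1,0,0]], "dp": [[0,-1.6,0],[0,-1.6,0],[0,-1.6,0],[0,-1.6,0],[0,-1.6,0],[0,-1.6,0],[0,-1.6,0],[0,-1.6,0]], "grip": [1,1,1,1,1,1,1,1]}}

```text
time: 6.08
ee_pos: [0.4987, 0.0464, 0.186]
tcp_rot: [0.218, 0.667, 0.673, -0.231]
ft_force: [0.5, 0.1, -4.6]
width: 0.0518
```

{"fn": "apply_moves", "kwargs": {"delta_rot": [[-0.1,0,0],[0,0,0],[0,0,0]], "dp": [[0,-0.8,0],[0,0,0],[0,0,0]], "grip": [1,1,1]}}

```text
time: 6.33
ee_pos: [0.4982, 0.0395, 0.1848]
tcp_rot: [0.249, 0.656, 0.662, -0.264]
ft_force: [-0.6, -0.2, -4.6]
width: 0.052
```

Run:
```python
from h import *
from scipy.spatial.transform import Rotation as R
s=monitor.state();print({k:np.round(s[k],3) for k in("time","q","ee_pos","ft_force","width")})
M=R.from_quat(np.array(s["tcp_rot"])[[1,2,3,0]]).as_matrix();print(M.round(3))
p=cams.camera("scene");q=cams.camera("side")
cv2.imwrite("pics/i.png",np.hstack([cv2.resize(p["color"][60:260,160:360],(400,400),interpolation=2),cv2.resize(q["color"][80:280,160:360],(400,400))])[:,:,::-1])
```

```text
{'time': np.float64(6.333), 'q': array([-1.034,  0.441,  0.604,  1.709,  0.412,  1.436, -0.557]), 'ee_pos': array([0.498, 0.04 , 0.185]), 'ft_force': array([-0.593, -0.187, -4.574]), 'width': np.float64(0.052)}
[[-0.016  1.    -0.016]
 [ 0.737  0.001 -0.676]
 [-0.676 -0.023 -0.737]]
```

View pics/i.png

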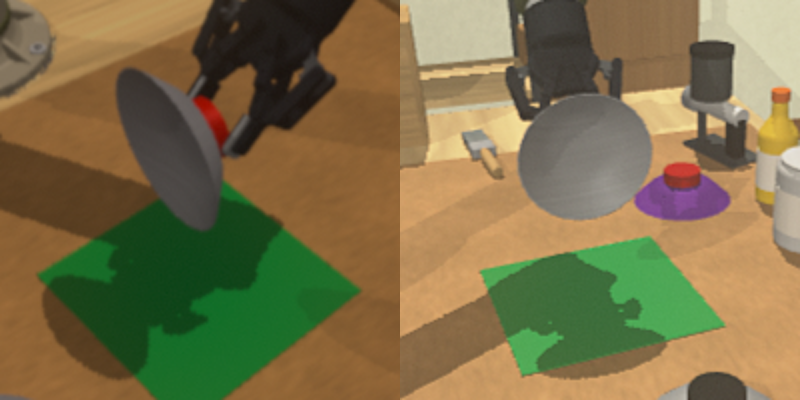

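The dish hangs nearly level, mouth toward -y. Next I fit the rim circle in both views to get its tilt and lowest point.

```bash
cat > fit.py <<'E'
from h import *
from scipy.optimize import least_squares
T=np.linspace(0,2*np.pi,60)
D=np.array([[np.cos(a),np.sin(a)] for a in np.linspace(0,2*np.pi,48,endpoint=False)])
def circ(c,al,be,off,r): # al: mouth elevation, be: yaw from -y
    n=np.array([np.sin(be)*np.cos(al),-np.cos(be)*np.cos(al),np.sin(al)])
    a=np.cross(n,[0,0,1.]);a/=np.linalg.norm(a);b=np.cross(n,a)
    return c+n*off+r*(np.cos(T)[:,None]*a+np.sin(T)[:,None]*b)
def fit(guess):
    S=[]
    for n in("scene","side"):
        p=cams.camera(n);best=None
        for r in finder.masks_of(p,"dish_red_center"):
            ys,xs=np.nonzero(r["mask"]);u,v=proj(p,guess);d=np.hypot(xs.mean()-u,ys.mean()-v)
            if best is None or d<best[0]: best=(d,r)
        m=best[1]["mask"].astype(np.uint8);print(n,round(best[0]),best[1]["confidence"],best[1]["extent"])
        c=max(cv2.findContours(m,0,1)[0],key=cv2.contourArea)[:,0].astype(float)
        S.append((p,(c@D.T).max(0)))
    def res(x):
        o=[]
        for p,s in S:
            P=np.vstack([circ(x[:3],x[3],x[4],0,.075),circ(x[:3],x[3],x[4],-.026,.048)])
            o.append((np.array([proj(p,X) for X in P])@D.T).max(0)-s)
        return np.concatenate(o)
    f=least_squares(res,[*guess,0.01,0],loss="soft_l1",x_scale=[.01,.01,.01,.1,.1]);x=f.x
    rim=circ(x[:3],x[3],x[4],0,.075);low=rim[rim[:,2].argmin()]
    print("rim c",x[:3].round(4),"mouth up deg",np.degrees(x[3:]).round(1),"low",low.round(4),"rms px",np.sqrt((res(x)**2).mean()).round(2))
E
python3 - <<'E'
from fit import *
fit([.498,0.0,.196])
E
```

```text
scene 5 0.81 [218.4, 94.4, 272.8, 172.3]
side 1 0.92 [219.6, 127.4, 283.3, 188.5]
rim c [ 0.4994 -0.0014  0.1956] mouth up deg [-2.3  2. ] low [0.5013 0.0017 0.1207] rms px 1.68
```

Mouth is 2.3° low, so I turn 0.1 rad more to put it slightly high, then lower toward the mat.

{"fn": "apply_moves", "kwargs": {"delta_rot": [[-0.05,0,0],[-0.05,0,0],[0,0,0],[0,0,0],[0,0,0],[0,0,0],[0,0,0],[0,0,0]], "dp": [[0.2,-0.4,-1],[0.2,-0.4,-2],[0.1,-0.3,-2],[0,0,-2],[0,0,-1.5],[0,0,-1],[0,0,-0.5],[0,0,0]], "grip": [1,1,1,1,1,1,1,1]}}

```text
time: 7.3
ee_pos: [0.5041, 0.0272, 0.0867]
tcp_rot: [0.283, 0.644, 0.647, -0.296]
ft_force: [-0.2, -1.2, -3.0]
width: 0.0518
```

Run:
```python
from fit import *
s=monitor.state();e=s["ee_pos"];print(e,s["ft_force"],s["width"])
fit([e[0],e[1]-.04,e[2]+.013])
```

```text
[0.50414012 0.02723944 0.08666867] [-0.17225929 -1.23591155 -3.0450527 ] 0.051758851505124936
scene 5 0.8 [221.1, 138.4, 269.9, 212.5]
side 1 0.89 [230.2, 171.8, 288.7, 228.0]
rim c [ 0.5048 -0.0123  0.1009] mouth up deg [3.7 1.5] low [ 0.5069 -0.0171  0.026 ] rms px 1.34
```

Mouth is 3.7° high. The lowest rim point is at (0.507, -0.017, 0.026), so about 23 mm remain.

{"fn": "apply_moves", "kwargs": {"delta_rot": [[0,0,0],[0,0,0],[0,0,0],[0,0,0]], "dp": [[0,0,-0.8],[0,0,-0.6],[0,0,-0.4],[0,0,0]], "grip": [1,1,1,1]}}

```text
time: 7.83
ee_pos: [0.5037, 0.0272, 0.068]
tcp_rot: [0.283, 0.643, 0.647, -0.296]
ft_force: [0.5, 0.0, -3.5]
width: 0.0518
```

{"fn": "apply_moves", "kwargs": {"delta_rot": [[0,0,0],[0,0,0],[0,0,0]], "dp": [[0,0,-0.2],[0,0,-0.2],[0,0,0]], "grip": [1,1,1]}}

```text
time: 8.08
ee_pos: [0.5042, 0.0273, 0.0648]
tcp_rot: [0.283, 0.644, 0.647, -0.296]
ft_force: [0.7, -0.1, -3.6]
width: 0.052
```

{"fn": "apply_moves", "kwargs": {"delta_rot": [[0,0,0],[0,0,0]], "dp": [[0,0,-0.2],[0,0,0]], "grip": [1,1]}}

```text
time: 8.25
ee_pos: [0.5045, 0.0274, 0.0633]
tcp_rot: [0.283, 0.644, 0.647, -0.295]
ft_force: [-0.2, 1.2, -0.2]
width: 0.0521
```

{"fn": "apply_moves", "kwargs": {"delta_rot": [[0,0,0],[0,0,0]], "dp": [[0,0,-0.1],[0,0,0]], "grip": [1,1]}}

```text
time: 8.42
ee_pos: [0.5046, 0.0277, 0.0625]
tcp_rot: [0.283, 0.644, 0.647, -0.295]
ft_force: [-0.7, 3.6, 3.5]
width: 0.0521
```

The rim rests on the mat: the weight has gone and there is about 3.5 N upward. I open and draw away along the tool axis.

{"fn": "apply_moves", "kwargs": {"delta_rot": [[0,0,0],[0,0,0],[0,0,0],[0,0,0],[0,0,0],[0,0,0],[0,0,0],[0,0,0]], "dp": [[0,0,0],[0,0,0],[0,0,0],[0,0.4,0.4],[0,1,1],[0,1.5,1.5],[0,2,2],[0,2,2]], "grip": [0,-0.6,-1,-1,-1,-1,-1,-1]}}

```text
time: 9.08
ee_pos: [0.5037, 0.0963, 0.1321]
tcp_rot: [0.283, 0.644, 0.646, -0.296]
ft_force: [1.0, 0.1, -0.3]
width: 0.0857
```

{"fn": "apply_moves", "kwargs": {"delta_rot": [[0,0,0],[0,0,0],[0,0,0],[0,0,0],[0,0,0],[0,0,0]], "dp": [[0,2,2],[0,2,2],[0,1,2],[0,0,0],[0,0,0],[0,0,0]], "grip": [-1,-1,-1,-1,-1,-1]}}

```text
time: 9.58
ee_pos: [0.504, 0.1456, 0.1908]
tcp_rot: [0.283, 0.644, 0.647, -0.296]
ft_force: [-0.5, 0.1, -0.7]
width: 0.0853
```

Run:
```python
from h import *
p=cams.camera("scene");q=cams.camera("side")
cv2.imwrite("pics/j.png",np.hstack([cv2.resize(p["color"][60:260,160:360],(400,400),interpolation=2),cv2.resize(q["color"][80:280,160:360],(400,400))])[:,:,::-1])
```

```text
(no output)
```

View pics/j.png

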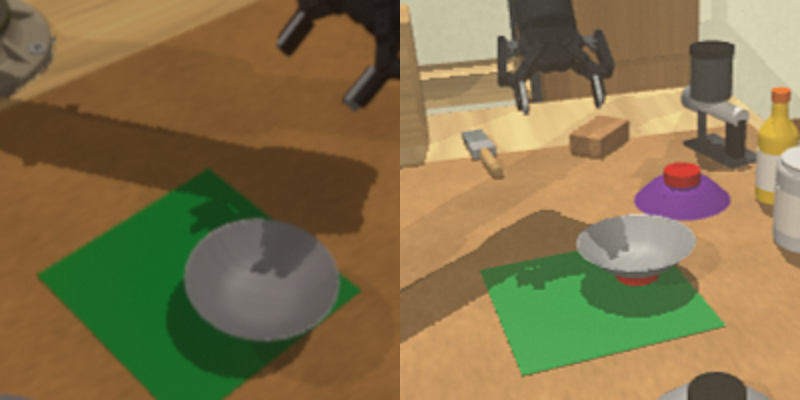

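The dish stands mouth-up. Let it settle, then check whether the foot lies within the mat.

{"fn": "apply_moves", "kwargs": {"delta_rot": [[0,0,0],[0,0,0],[0,0,0],[0,0,0],[0,0,0],[0,0,0],[0,0,0],[0,0,0]], "dp": [[0,1,1],[0,0,0],[0,0,0],[0,0,0],[0,0,0],[0,0,0],[0,0,0],[0,0,0]], "grip": [-1,-1,-1,-1,-1,-1,-1,-1]}}

```text
time: 10.35
ee_pos: [0.5042, 0.1561, 0.2009]
tcp_rot: [0.283, 0.644, 0.647, -0.296]
ft_force: [0.2, 0.0, 0.1]
width: 0.0856
```

Run:
```python
from h import *
th=np.radians(5.3);A=np.array([[np.cos(th),np.sin(th)],[-np.sin(th),np.cos(th)]]);mc=np.array([.504,.024])
for k in range(2):
  for n in("scene","side"):
    p=cams.camera(n);print(n)
    for r in finder.masks_of(p,"dish_red_center"):
        c=max(cv2.findContours(r["mask"].astype(np.uint8),0,1)[0],key=cv2.contourArea)[:,0]
        w=np.array([onplane(p,u,v,.053)[:2] for u,v in c],np.float32);(x,y),d,_=cv2.minAreaRect(w);x0=w.min(0);x1=w.max(0)
        if r["confidence"]>.3: print(round(r["confidence"],2),"rim centre",((x0+x1)/2).round(3),"size",(x1-x0).round(3),"in mat frame +/-",(A@(((x0+x1)/2)-mc)).round(3))
  # mat corner check by both rotation senses
  g=cams.camera("scene");hsv=cv2.cvtColor(g["color"],cv2.COLOR_RGB2HSV)
hull=cv2.convexHull(max(cv2.findContours(((hsv[...,0]>50)&(hsv[...,0]<80)&(hsv[...,1]>150)).astype(np.uint8),0,1)[0],key=cv2.contourArea))
w=np.array([onplane(g,u,v,.003)[:2] for u,v in hull[:,0]],np.float32);print(cv2.boxPoints(cv2.minAreaRect(w)).round(3))
```

```text
scene
0.87 rim centre [0.71  0.218] size [0.137 0.137] in mat frame +/- [0.223 0.174]
0.72 rim centre [0.565 0.056] size [0.149 0.148] in mat frame +/- [0.064 0.026]
side
0.79 rim centre [0.661 0.182] size [0.128 0.188] in mat frame +/- [0.171 0.143]
0.61 rim centre [0.568 0.04 ] size [0.146 0.171] in mat frame +/- [0.065 0.01 ]
scene
0.66 rim centre [0.71  0.217] size [0.134 0.134] in mat frame +/- [0.223 0.174]
0.62 rim centre [0.565 0.057] size [0.148 0.147] in mat frame +/- [0.064 0.027]
side
0.94 rim centre [0.567 0.043] size [0.149 0.184] in mat frame +/- [0.065 0.014]
0.69 rim centre [0.66  0.183] size [0.127 0.188] in mat frame +/- [0.17  0.143]
[[ 0.375  0.131]
 [ 0.397 -0.106]
 [ 0.633 -0.083]
 [ 0.611  0.153]]
```

Run:
```python
from h import *
p=cams.camera("scene")
for r in finder.masks_of(p,"dish_black_center")[:2]: print(r["confidence"],r["extent"])
print(monitor.state()["time"],hand_in())
```

```text
0.74 [111.1, 257.5, 198.3, 337.7]
the job is handed in; nothing more can be done
10.95 None
```

The red-footed steel dish now stands mouth-up on its red foot on the green mat. I handed the job in at about 11 s, with the gripper open and well clear.

I gripped the foot leaning 45°, turned the dish until its mouth was about 4° above level, and rested its rim on the mat. I opened the fingers only once the force reading showed contact. It then tipped onto its foot as I drew back.

- **Position on the mat:** the dish centre is near (0.565, 0.056) m. That is 64 mm and 26 mm from the mat centre along its sides, so the foot's edge is about 28 mm inside the nearest mat edge. Two looks a fraction of a second apart gave the same position to within about 3 mm.
- **Disagreements:** the side camera put the centre about 14 mm lower in y than the scene camera, but either reading leaves the foot fully on the mat. The dish rolled about 60 mm sideways as it fell, more than the 40 mm described.
- **Other dishes:** the black-footed dish shows within about 2 pixels of where it was at the start. The gripper never came near the purple look-alike.

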